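Roll a pitch-filled copper cylinder up into its work rest and swing the keeper across

TASK

Roll the copper cylinder up the ramp of the work rest by pushing it from behind with the fingers, at an unhurried pace and without letting it run back, until it sits home against the upright stop at the top. Then push the keeper bar round behind it until the bar lies square across the ramp, and leave both there. Do not pick up or lift the cylinder, and leave the other things on the bench where they are.

Things in the scene. Friction and masses are not known exactly. Their poses are not given: they have to be found in the camera images.
- rest: Green steel work rest bolted to the bench (150 x 300 mm): ramp, short cork bed and upright stop in line. Place and turn (to 0.5 rad) vary. Origin mid underside, on the bench; y up the ramp towards the stop, x across, z up. Ramp foot y=-140, crest y=+60, stop face y=+118 mm, stop top 102 mm above the bench. Side rails, inner faces x=-58/+58, outer -69/+69, stand 12 mm above ramp, 13 above bed.
- ramp: Steel ramp plate of the rest, fixed to it, rising at 10 degrees. Origin: middle of its surface at the foot, 20 mm above the bench; y up the slope, z square to the surface, x across. 203 mm long up to the crest (55 mm above the bench). A rolled lip at the foot (y=0, 8 mm thick) stands 14 mm above the surface and keeps the waiting cylinder on.
- cylinder: Copper cylinder filled with pitch, lying across the ramp: 60 mm diameter, 110 mm long, 0.45 to 0.85 kg. Origin on its axis at mid length; x along its axis (y, z turn as it rolls). It starts at the ramp's foot against the lip, axis at y=-118, z=+54 mm of the rest. Smooth metal on smooth metal, loose: it runs back down if let go below the crest.
- seat (a point): Fixed point of the rest where the middle of the cylinder's axis comes to lie when home against the stop (y=+88, z=+82 mm of the rest). From the crest the cork bed falls at 7 degrees to the stop, so a cylinder pushed past the crest (axis beyond y=+62 mm) settles here by itself and stays.
- keeper (a joint): Turn (rad) of the keeper, a level steel bar swinging on a post beside the ramp: 0 = parallel to the ramp, pointing downhill; starts at -0.35 (turned outward) to 0.1; 1.57 = square across the ramp behind the seated cylinder, at its end stop. Closes clockwise seen from above: its free end sweeps over the ramp and uphill until it points to the rest's -x. A stiff pivot (0.7 N at the knob) keeps it where left.
- keeper_pivot (a point): Pivot axis of the keeper, at x=+84, y=+47 mm of the rest, 78 mm above the bench at mid thickness of the bar. The bar is 12 mm wide, 10 mm thick (73 to 83 mm above the bench) and reaches 110 mm from the pivot.
- keeper_knob (a point): Middle of the black round knob (18 mm diameter) standing on the bar 95 mm from the pivot; this point is 98 mm above the bench, the knob's top 113 mm. Pushing the knob or the bar's side near it swings the keeper.
- hammer: Bystander: chasing hammer lying beside the rest on the side away from the keeper, 280 mm long, 28 mm high. Origin under the middle; x along the handle to the head.
- punch_long: Bystander: steel punch lying beyond the stop, 120 mm long, 10 mm thick. Origin under its middle.
- punch_short: Bystander: steel punch lying beyond the stop, 90 mm long, 10 mm thick. Origin under its middle.
- cup: Bystander: copper cup, 68 mm wide, 75 mm high, beyond the stop. Origin under its middle.
- bowl: Bystander: small steel bowl, 104 mm wide, 38 mm high, on the keeper's side. Origin under its middle.
- blank: Bystander: empty copper tube standing on end, 52 mm diameter, 110 mm high, near the ramp's foot on the keeper's side. Origin under its middle.
Mind the look-alikes: they are no part of the job. Leave any turquoise look-alike of the cylinder alone.

How it is judged:
By the outcome, as a careful person would: the job done as asked, in the order asked, and still so for the second after the job is handed in, with the robot touching nothing.
It also fails if it takes over 56 s, if anything falls off the work surface, if the arm or the gripper's body presses on something with over 40 N, if the wrist force passes 120 N, or if a joint passes its speed limit or range.

ROBOT

A 6-joint arm with a two-finger parallel gripper is mounted at the origin on the work surface. World frame = base frame: x ahead of the robot, y to its left, z up, the work surface at z = 0. Lengths are in m, angles in rad, forces in N, time in s.
With the tool pointing down it reaches from about 0.425 to 0.95 m from the base axis. Payload 3.5 kg.
Tool frame: the origin (TCP) lies between the finger pads; the fingertips stand 14 mm ahead of it and the grasp point (between the pads) lies 5 mm behind it; z points along the fingers, y is the line along which they close (so a half turn about z gives the same grasp; the last joint's range is limited). The gripper opens to 85 mm and grips with 20 to 120 N. Pads are 22 mm wide; open, the fingers measure 114 mm over their backs; the gripper's body (76 mm by 85 mm) begins 54 mm behind the grasp point. The pads swing forward as they close: fully open they stand 13 mm farther back than shut.
Start: joints at [1.125, 0.286, 1.577, -0, 1.279, -0.15], TCP at [0.197, 0.646, 0.245] pointing down, gripper open.
Joint ranges: [-2.77, 2.77], [-0.9, 2.22], [0.21, 2.48], [-1.53, 4.67], [0.24, 2.81], [-2.84, 2.84]. Speed limits (rad/s): [2.79, 2.79, 3.14, 3.14, 3.14, 3.14].

INTERFACE

Orientations are given as a unit quaternion [w, x, y, z].
In Python, from station import manip gives the robot as it stands.
- The arm moves only by the tool carry_out, never from a script. Its argument "series" is a list that holds one entry, the list of rows, each a list of 6 numbers: the shift along the tool's x, y, z in mm, then the turn, a rotation vector about the tool's x, y, z in rad. In form: [[[tx, ty, tz, ax, ay, az], ...]]. A call has 1 to 5 rows; each row is the pose to reach, as a shift and turn from the pose commanded when the call began, along the tool's axes at that moment; what a row does not reach only later rows make up. A row lasts 1/8 s, in which the tool goes at most 62.5 mm and 10.7 degrees, less where a joint would pass 70% of its speed; a pose out of reach is approached as far as the arm can. A call with a gripper value outside its range is refused whole. "jaw" is the closure in counts, from 0 (fully open) to 255 (shut), set as the call begins (left out, the last holds). The fingers move at their own pace and stop on an object; the grip force is fixed at half the most. Time passes only in rows, so rows that repeat a pose let the fingers close. It gives the time, the measured TCP pose, the force, the opening and the grip force at its end, in the units of the state.
- manip.state(): the state, without advancing time (a new reading comes with each control period).
- manip.get_image(name): name is "scene" or "top"; returns (picture, depth): 480x640x3 uint8, red, green, blue; 480x640 float32, m along the optical axis (not along the pixel's ray), 0 where there is no reading.
- manip.get_calibration(name): a dict with "fovy" (degrees; the focal length in pixels is half the picture's height over the tangent of half this angle, whatever the lens; pixels are square), "cx", "cy" (the principal point, pixels), "extrinsics" (4x4, takes a point from camera to world coordinates). Camera axes: x right, y down, z forward; pixel columns grow to the right and rows downward; lengths in m; the calibration is good to about 2 mm. A picture is of the moment at which its call begins. get_calibration takes no time and is no camera call.
- manip.job_done(): hands the job in; it is judged then, once.
The state is a dict: "time": time; "qpos": joint angles; "dq": joint speeds; "joint_efforts": joint torques, N m; "tcp_pos": TCP position; "ee_rot": TCP orientation; "contact_force": force on the tool from outside, world axes, zero at the start; "moment": the same for the moment, N m; "width": opening from 0.0 (shut) to 1.0 (fully open); "grasp_force": force on a finger pad.
Only numpy, scipy, OpenCV 4.12 (cv2) and the standard library are available. Lean on these libraries where they do the work, as an engineer would, in place of code of your own. Each camera call takes 0.05 s, during which the arm holds its last target. There are 200 camera calls.

## Working session

There is one attempt and no reset: what is moved stays moved. The work goes in short steps, Python scripts to look and compute and a tool call to move; the robot and the scene stay as the last step left them, time stands still between calls to the robot, and variables do not carry over. Pictures are saved under pics/ and viewed, at most 10 in all, crops included, and the job is handed in when it is done.

Besides the shell and the picture viewer there is one more tool, called after "Call:" as a command line: name --argument value ..., lists and objects as JSON in quotes. carry_out: Moves the arm, as the interface text tells. Its arguments: {"type":"object","properties":{"series":{"type":"array"},"jaw":{"type":"number"}},"required":["series"]}

```bash
mkdir -p pics; cat > h.py <<'E'
import numpy as np, cv2
from station import manip
def grab(n,f):
    p,d=manip.get_image(n); cv2.imwrite(f'pics/{f}.png',p[:,:,::-1]); np.save(f'pics/{f}.npy',d); return p,d
def world(n,d,u,v):
    c=manip.get_calibration(n); f=240/np.tan(np.radians(c['fovy'])/2); E=np.array(c['extrinsics'])
    z=d[v,u] if not np.isscalar(d) else d
    return (E@np.array([(u-c['cx'])*z/f,(v-c['cy'])*z/f,z,1]))[:3]
E
python3 - <<'E'
from h import *
grab('top','t0');grab('scene','s0')
for n in('top','scene'): print(manip.get_calibration(n))
print(manip.state())
E
```

```text
{'fovy': 49.782863937542956, 'cx': 319.22953212029313, 'cy': 243.31175514040868, 'extrinsics': array([[-0.01392008, -0.99417626,  0.10686347,  0.46499549],
       [-0.99982225,  0.0151984 ,  0.01115706,  0.04841562],
       [-0.01271624, -0.10668917, -0.9942111 ,  1.12312383],
       [ 0.        ,  0.        ,  0.        ,  1.        ]])}
{'fovy': 53.950779723710006, 'cx': 325.7398188002763, 'cy': 243.16289192613323, 'extrinsics': array([[-0.05505017,  0.84066374, -0.53875222,  1.06521272],
       [ 0.99840072,  0.05329648, -0.01885415,  0.04155186],
       [ 0.0128636 , -0.53892853, -0.84225327,  0.84666324],
       [ 0.        ,  0.        ,  0.        ,  1.        ]])}
{'time': 0.1, 'qpos': array([ 1.12501625e+00,  2.87106067e-01,  1.57801534e+00, -1.42258527e-05,
        1.27860094e+00, -1.50005836e-01]), 'dq': array([-0.00045054,  0.00035945, -0.00237253,  0.00088017,  0.00093585,
        0.0001891 ]), 'joint_efforts': array([ 1.09204455e-03, -4.07297730e+01, -2.93698758e+01, -1.54878403e-04,
        3.46834509e-03,  3.57083536e-05]), 'tcp_pos': array([0.19648462, 0.64518667, 0.2440744 ]), 'ee_rot': array([-3.06029596e-04,  1.47346528e-01,  9.89084358e-01, -1.01994430e-03]), 'contact_force': array([ 0.19680286, -0.03680782,  0.38714145]), 'moment': array([ 0.02412227, -0.01833661, -0.01724422]), 'grasp_force': 0.0, 'width': 1.0022850668319119}
```

View pics/t0.png

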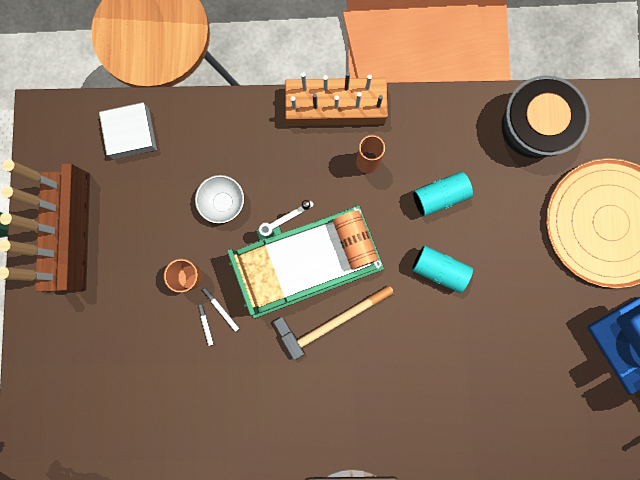

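View pics/s0.png

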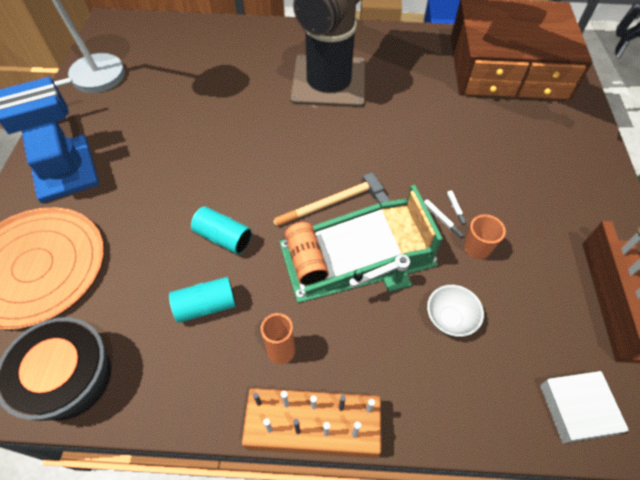

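```bash
python3 - <<'E'
import cv2
a=cv2.imread('pics/t0.png')[190:325,220:395]
cv2.imwrite('pics/c0.png',cv2.resize(a,None,fx=4,fy=4,interpolation=cv2.INTER_CUBIC))
E
```

```text
(no output)
```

View pics/c0.png

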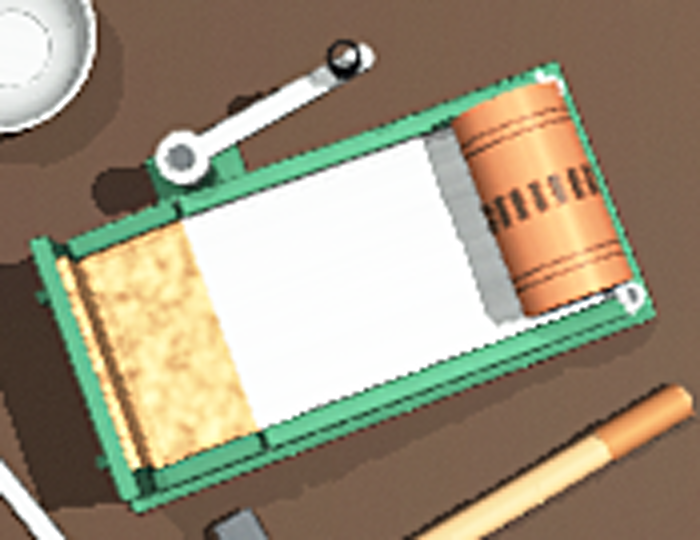

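```bash
python3 - <<'E'
from h import *
c=manip.get_calibration('top');f=240/np.tan(np.radians(c['fovy'])/2);E=np.array(c['extrinsics'])
def ray(cu,cv,z):
    u,v=220+cu/4-.4,190+cv/4-.4
    d=E[:3,:3]@np.array([(u-c['cx'])/f,(v-c['cy'])/f,1]);o=E[:3,3]
    return (o+d*(z-o[2])/d[2])[:2]
L=[('piv',181,157,.090,84,47),('crestR',187,213,.061,58,60),('crestL',262,432,.055,-58,60),('cyl',545,200,.056,0,-118),('footR',557,65,.02,75,-150),('footL',655,312,.02,-75,-150)]
W=np.array([ray(*l[1:4]) for l in L]);R=np.array([l[4:] for l in L])/1e3
for i in ([0,1,2,3],range(6)):
    i=list(i);w=W[i];r=R[i];wm=w.mean(0);rm=r.mean(0)
    A=(w-wm)[:,0]+1j*(w-wm)[:,1];B=(r-rm)[:,0]+1j*(r-rm)[:,1]
    th=np.angle((A*B.conj()).sum());M=np.array([[np.cos(th),-np.sin(th)],[np.sin(th),np.cos(th)]])
    t=wm-M@rm; print(th,t,'res mm',((w-(r@M.T+t))*1e3).round(1).tolist())
k=ray(344,56,.113);kr=M.T@(k-t);print('knob',k,kr, 'angle from -y', kr-np.array([.084,.047]))
d=np.load('pics/t0.npy')
for cu,cv in((181,157),(344,56),(545,200)):print(world('top',d,int(220+cu/4),int(190+cv/4)))
for y in(-118,-150,62,88):print(y,t+M@[0,y/1e3])
for n,cu,cv in(('hammerhead',240,530),):print(n,ray(cu,cv,.028))
E
```

```text
0.34953266554401463 [0.54541061 0.09515821] res mm [[-1.2, 1.2], [2.4, -1.7], [-1.7, 0.5], [0.5, 0.0]]
0.34637468379563535 [0.54543492 0.09366454] res mm [[-1.4, 2.9], [2.2, -0.1], [-1.9, 1.7], [0.8, 1.6], [-3.3, -3.9], [3.6, -2.2]]
knob [0.65310633 0.08565262] [ 0.0985568  -0.04408946] angle from -y [ 0.0145568  -0.09108946]
[0.60689622 0.16914161 0.08896481]
[0.65876682 0.0861295  0.07806815]
[ 0.58224883 -0.01428311  0.08426844]
-118 [ 0.58549475 -0.0173274 ]
-150 [ 0.59635843 -0.04742691]
62 [0.52438654 0.15198234]
88 [0.5155598  0.17643819]
hammerhead [0.41779693 0.14613293]
```

Call:
carry_out --series '[[[-43,-40,0,0,0,0],[-86,-81,0,0,0,0],[-129,-121,0,0,0,0],[-172,-162,0,0,0,0],[-215,-202,0,0,0,0]]]' --jaw 75

```text
time: 0.72
tcp_pos: [0.3438, 0.3879, 0.2449]
ee_rot: [-0.0, 0.147, 0.989, -0.0]
contact_force: [0.5, 0.2, 0.9]
width: 0.706
grasp_force: 0.0
```

Call:
carry_out --series '[[[-43,-40,0,0,0,0],[-86,-81,0,0,0,0],[-129,-121,0,0,0,0],[-172,-162,0,0,0,0],[-215,-202,0,0,0,0]]]'

```text
time: 1.35
tcp_pos: [0.4907, 0.132, 0.245]
ee_rot: [-0.0, 0.147, 0.989, 0.0]
contact_force: [-0.9, 0.1, -0.1]
width: 0.705
grasp_force: 0.0
```

Call:
carry_out --series '[[[-43,-40,0,0,0,0.18],[-86,-81,0,0,0,0.36],[-129,-121,0,0,0,0.54],[-169,-162,0,0,0,0.72],[-169,-162,0,0,0,0.9]]]'

```text
time: 1.98
tcp_pos: [0.6056, -0.0741, 0.2443]
ee_rot: [-0.0, 0.567, 0.824, -0.0]
contact_force: [-0.1, 0.3, -0.7]
width: 0.707
grasp_force: 0.0
```

```bash
cat >> h.py <<'E'
from scipy.spatial.transform import Rotation as Ro
TH=.349; M=np.array([[np.cos(TH),-np.sin(TH)],[np.sin(TH),np.cos(TH)]]); T=np.array([.5454,.0950])
def where():
    s=manip.state(); q=s['ee_rot']; R=Ro.from_quat([q[1],q[2],q[3],q[0]]).as_matrix()
    p=s['tcp_pos']; r=M.T@(p[:2]-T); a=np.arctan2(R[1,0],R[0,0])-TH
    print('t',round(s['time'],2),'rest mm',(r*1e3).round(1),'z',round(p[2]*1e3,1),'toolx ang in rest deg',np.degrees(a).round(1),'F',np.round(s['contact_force'],1),'w',round(s['width'],3),'tilt',R[:,2].round(3))
    return p,R
def shift(x,y,z,ang):  # rest mm, tool x angle (deg) in rest
    p,R=where(); w=T+M@np.array([x,y])/1e3; d=R.T@(np.array([*w,z/1e3])-p)*1e3
    Rt=Ro.from_euler('z',np.radians(ang)+TH).as_matrix()@np.diag([1,-1,-1])
    print('shift',d.round(1),'turn',Ro.from_matrix(R.T@Rt).as_rotvec().round(3))
E
python3 - <<'E'
from h import *
shift(0,-175,120,90)
grab('scene','s1')
E
```

```text
t 1.98 rest mm [  -1.2 -179.5] z 244.3 toolx ang in rest deg 90.9 F [-0.1  0.3 -0.7] w 0.707 tilt [-0.001 -0.    -1.   ]
shift [  4.5   1.5 124.3] turn [-0.001 -0.     0.015]
```

View pics/s1.png

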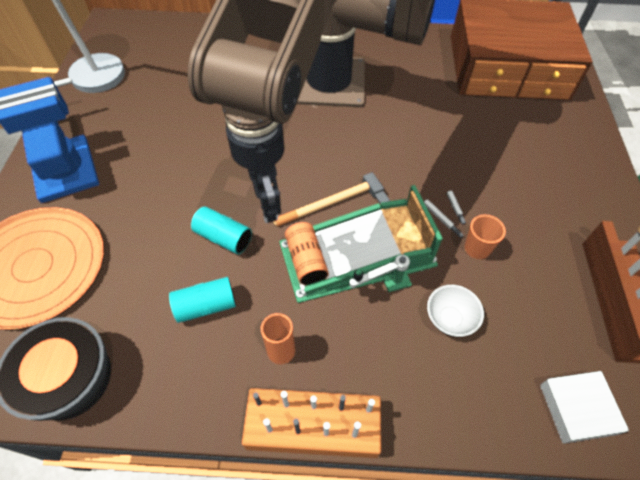

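```bash
python3 - <<'E'
from h import *
d=np.load('pics/s1.npy');c=manip.get_calibration('scene');f=240/np.tan(np.radians(c['fovy'])/2);E=np.array(c['extrinsics'])
v,u=np.mgrid[150:240,220:300];z=d[v,u]
P=(np.stack([(u-c['cx'])*z/f,(v-c['cy'])*z/f,z,1+0*z],-1)@E.T)[...,:3]
r=(P[...,:2]-T)@M*1e3
m=(z>0)&(P[...,2]>.15)&(abs(r[...,0])<70)&(abs(r[...,1]+179)<30)
Z=P[...,2][m]*1e3;i=np.argsort(Z)[:400:25]
print(m.sum());print(np.c_[Z[i],r[m][i],u[m][i],v[m][i]].round(0))
E
```

```text
1947
[[ 238.  -33. -176.  263.  188.]
 [ 244.   36. -186.  266.  220.]
 [ 248.   43. -179.  271.  221.]
 [ 253.   36. -188.  264.  217.]
 [ 263.   31. -189.  262.  211.]
 [ 287.   59. -184.  268.  215.]
 [ 290.   58. -176.  273.  212.]
 [ 292.   61. -187.  266.  215.]
 [ 293.   60. -170.  277.  211.]
 [ 298.   61. -170.  277.  209.]
 [ 302.   20. -168.  272.  186.]
 [ 304.   62. -169.  278.  207.]
 [ 306.   26. -167.  273.  187.]
 [ 308.   64. -178.  272.  208.]
 [ 310.   30. -195.  255.  192.]
 [ 312.   65. -178.  272.  207.]]
```

Call:
carry_out --series '[[[0,2,31,0,0,0.015],[0,2,62,0,0,0.015],[0,2,93,0,0,0.015],[0,2,124,0,0,0.015],[0,2,154,0,0,0.015]]]'

```text
time: 2.65
tcp_pos: [0.606, -0.0689, 0.09]
ee_rot: [-0.0, 0.568, 0.823, -0.0]
contact_force: [0.3, 0.7, 0.2]
width: 0.705
grasp_force: 0.0
```

Call:
carry_out --series '[[[0,0,18,0,0,0],[0,0,36,0,0,0],[5,0,36,0,0,0],[10,0,36,0,0,0],[14,0,36,0,0,0]]]'

```text
time: 3.28
tcp_pos: [0.6024, -0.0562, 0.0566]
ee_rot: [0.001, 0.569, 0.822, 0.0]
contact_force: [-0.7, -0.1, 0.4]
width: 0.706
grasp_force: 0.0
```

```bash
python3 - <<'E'
from h import *
shift(0,-160,54,90)
E
```

```text
t 3.27 rest mm [   1.8 -161.6] z 56.6 toolx ang in rest deg 90.7 F [-0.7 -0.1  0.4] w 0.706 tilt [ 0.002 -0.001 -1.   ]
shift [ 1.6 -1.8  2.6] turn [0.002 0.001 0.011]
```

Call:
carry_out --series '[[[4,-1,0,0,0,0.01],[8,-1,-1,0,0,0.01],[12,-1,-2,0,0,0.01],[16,-1,-2.5,0,0,0.01],[20,-1,-3,0,0,0.01]]]'

```text
time: 3.9
tcp_pos: [0.5937, -0.038, 0.0585]
ee_rot: [0.0, 0.573, 0.819, 0.0]
contact_force: [1.3, -2.2, 1.8]
width: 0.71
grasp_force: 1.4
```

```bash
python3 - <<'E'
from h import *
where();grab('top','t1')
a=cv2.imread('pics/t1.png')[150:325,210:435]
cv2.imwrite('pics/c1.png',cv2.resize(a,None,fx=3,fy=3,interpolation=cv2.INTER_CUBIC))
E
```

```text
t 3.9 rest mm [-1.000e-01 -1.415e+02] z 58.5 toolx ang in rest deg 90.1 F [ 1.3 -2.2  1.8] w 0.71 tilt [ 0. -0. -1.]
```

View pics/c1.png

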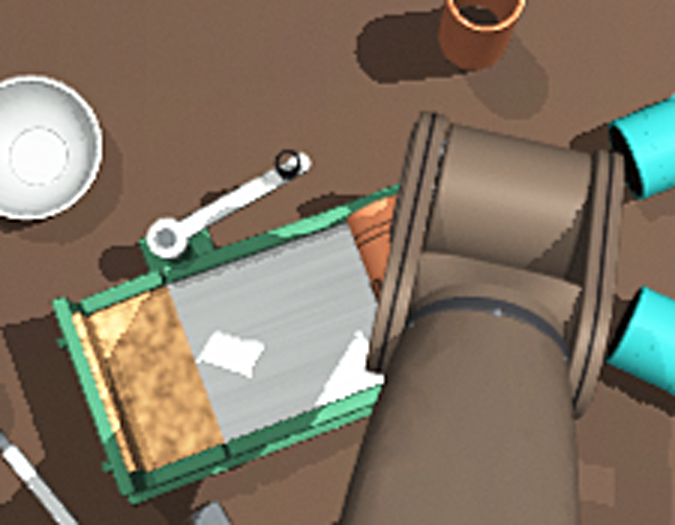

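Call:
carry_out --series '[[[4,0,-0.5,0,0,0],[8,0,-1.5,0,0,0],[12,0,-2,0,0,0],[16,0,-3,0,0,0],[20,0,-3.5,0,0,0]]]'

```text
time: 4.58
tcp_pos: [0.5868, -0.0191, 0.0619]
ee_rot: [0.0, 0.573, 0.819, -0.0]
contact_force: [1.0, -2.8, 1.2]
width: 0.702
grasp_force: 1.4
```

Call:
carry_out --series '[[[4,0,-0.5,0,0,0],[8,0,-1.5,0,0,0],[12,0,-2,0,0,0],[16,0,-3,0,0,0],[20,0,-3.5,0,0,0]]]'

```text
time: 5.2
tcp_pos: [0.5799, -0.0003, 0.0654]
ee_rot: [0.0, 0.573, 0.819, 0.0]
contact_force: [0.0, -3.0, 1.4]
width: 0.704
grasp_force: 1.4
```

Call:
carry_out --series '[[[4,0,-0.5,0,0,0],[8,0,-1.5,0,0,0],[12,0,-2,0,0,0],[16,0,-3,0,0,0],[20,0,-3.5,0,0,0]]]'

```text
time: 5.82
tcp_pos: [0.573, 0.0185, 0.0689]
ee_rot: [0.0, 0.573, 0.819, -0.0]
contact_force: [0.6, -2.6, 1.8]
width: 0.706
grasp_force: 1.4
```

```bash
python3 - <<'E'
from h import *
where()
E
```

```text
t 5.83 rest mm [ -0.2 -81.4] z 68.9 toolx ang in rest deg 90.1 F [ 0.6 -2.6  1.8] w 0.706 tilt [ 0. -0. -1.]
```

Call:
carry_out --series '[[[4,0,-0.5,0,0,0],[8,0,-1.5,0,0,0],[12,0,-2,0,0,0],[16,0,-3,0,0,0],[20,0,-3.5,0,0,0]]]'

```text
time: 6.45
tcp_pos: [0.5662, 0.0373, 0.0724]
ee_rot: [0.0, 0.573, 0.819, -0.0]
contact_force: [0.6, -2.7, 1.1]
width: 0.71
grasp_force: 1.4
```

Call:
carry_out --series '[[[4,0,-0.5,0,0,0],[8,0,-1.5,0,0,0],[12,0,-2,0,0,0],[16,0,-3,0,0,0],[20,0,-3.5,0,0,0]]]'

```text
time: 7.08
tcp_pos: [0.5593, 0.056, 0.0759]
ee_rot: [0.0, 0.573, 0.819, 0.0]
contact_force: [1.7, -2.8, 1.3]
width: 0.707
grasp_force: 1.4
```

Call:
carry_out --series '[[[4,0,-0.5,0,0,0],[8,0,-1.5,0,0,0],[12,0,-2,0,0,0],[16,0,-3,0,0,0],[20,0,-3.5,0,0,0]]]'

```text
time: 7.7
tcp_pos: [0.5524, 0.0748, 0.0794]
ee_rot: [0.0, 0.573, 0.819, 0.0]
contact_force: [1.0, -3.2, 1.3]
width: 0.709
grasp_force: 1.4
```

Call:
carry_out --series '[[[4,0,-0.5,0,0,0],[8,0,-1.5,0,0,0],[12,0,-2,0,0,0],[16,0,-3,0,0,0],[20,0,-3.5,0,0,0]]]'

```text
time: 8.32
tcp_pos: [0.5456, 0.0936, 0.0829]
ee_rot: [0.0, 0.573, 0.819, -0.0]
contact_force: [-0.1, -2.9, 1.0]
width: 0.71
grasp_force: 1.4
```

```bash
python3 - <<'E'
from h import *
where()
E
```

```text
t 8.32 rest mm [-0.3 -1.4] z 82.9 toolx ang in rest deg 90.1 F [-0.1 -2.9  1. ] w 0.71 tilt [ 0. -0. -1.]
```

Call:
carry_out --series '[[[3,0,-0.5,0,0,0],[6,0,-1,0,0,0],[9,0,-1.5,0,0,0],[12,0,-2,0,0,0],[15,0,-2.5,0,0,0]]]'

```text
time: 8.95
tcp_pos: [0.5405, 0.1076, 0.0854]
ee_rot: [-0.0, 0.573, 0.819, -0.0]
contact_force: [1.5, -3.3, 2.0]
width: 0.701
grasp_force: 1.4
```

Call:
carry_out --series '[[[2.5,0,-0.5,0,0,0],[5,0,-0.5,0,0,0],[7.5,0,-0.5,0,0,0],[10,0,-0.5,0,0,0],[12.5,0,-0.5,0,0,0]]]'

```text
time: 9.57
tcp_pos: [0.5359, 0.1196, 0.0856]
ee_rot: [-0.0, 0.573, 0.819, -0.0]
contact_force: [-0.2, 0.2, -0.2]
width: 0.708
grasp_force: 0.0
```

Call:
carry_out --series '[[[2.5,0,0,0,0,0],[5,0,0,0,0,0],[7.5,0,0,0,0,0],[10,0,0,0,0,0],[12,0,0,0,0,0]]]'

```text
time: 10.2
tcp_pos: [0.5321, 0.1306, 0.0858]
ee_rot: [-0.0, 0.573, 0.819, 0.0]
contact_force: [0.2, 0.6, -0.1]
width: 0.706
grasp_force: 0.0
```

```bash
python3 - <<'E'
from h import *
where();grab('scene','s2')
a=cv2.imread('pics/s2.png')[120:340,220:480]
cv2.imwrite('pics/c2.png',cv2.resize(a,None,fx=2.7,fy=2.7,interpolation=cv2.INTER_CUBIC))
E
```

```text
t 10.2 rest mm [-0.3 38. ] z 85.8 toolx ang in rest deg 90.1 F [ 0.2  0.6 -0.1] w 0.706 tilt [ 0.  0. -1.]
```

View pics/c2.png

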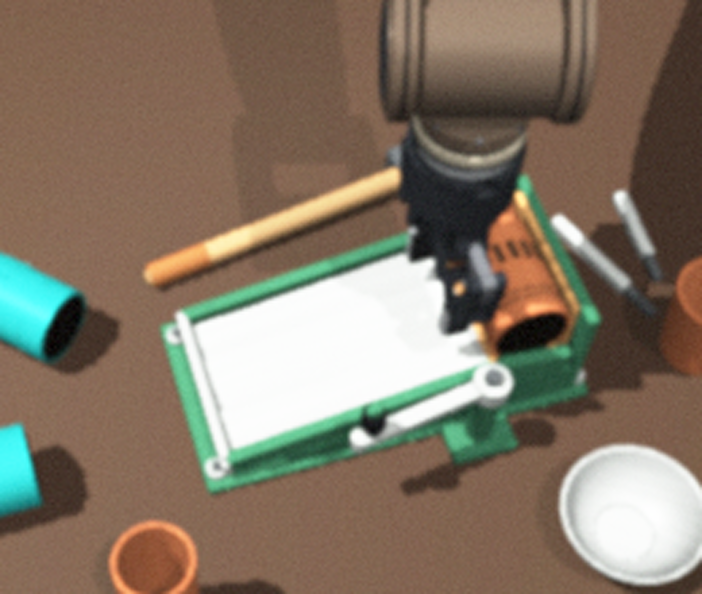

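Call:
carry_out --series '[[[-15,0,0,0,0,0],[-30,0,-10,0,0,0],[-30,0,-50,0,0,0],[-30,0,-90,0,0,0],[-30,0,-120,0,0,0]]]' --jaw 75

```text
time: 10.88
tcp_pos: [0.5436, 0.101, 0.2089]
ee_rot: [0.001, 0.574, 0.819, 0.001]
contact_force: [-0.3, 0.5, 1.2]
width: 0.705
grasp_force: 0.0
```

```bash
python3 - <<'E'
from h import *
shift(135,-38,206,189)
E
```

```text
t 10.88 rest mm [0.3 6.3] z 208.9 toolx ang in rest deg 90.0 F [-0.3  0.5  1.2] w 0.705 tilt [ 0.003 -0.    -1.   ]
shift [-44.2 134.7   3.4] turn [ 1.000e-03  4.000e-03 -1.728e+00]
```

Call:
carry_out --series '[[[-9,27,0,0,0,-0.17],[-18,54,0,0,0,-0.34],[-27,81,0,0,0,-0.51],[-36,108,0,0,0,-0.68],[-44,135,0,0,0,-0.85]]]' --jaw 225

```text
time: 11.5
tcp_pos: [0.6858, 0.1057, 0.2067]
ee_rot: [0.0, 0.182, 0.983, -0.0]
contact_force: [-0.2, -0.4, 0.1]
width: 0.118
grasp_force: 0.0
```

Call:
carry_out --series '[[[0,0,0,0,0,-0.17],[0,0,0,0,0,-0.34],[0,0,0,0,0,-0.51],[0,0,0,0,0,-0.68],[0,0,0,0,0,-0.86]]]'

```text
time: 12.12
tcp_pos: [0.6849, 0.1057, 0.2067]
ee_rot: [0.0, -0.244, 0.97, -0.0]
contact_force: [0.4, -0.9, -0.4]
width: 0.117
grasp_force: 0.0
```

```bash
python3 - <<'E'
from h import *
shift(135,-38,102,189)
grab('top','t3');p,d=grab('scene','s3')
a=cv2.imread('pics/s3.png')[120:340,220:480]
cv2.imwrite('pics/c3.png',cv2.resize(a,None,fx=2.7,fy=2.7,interpolation=cv2.INTER_CUBIC))
E
```

```text
t 12.12 rest mm [134.7 -37.6] z 206.7 toolx ang in rest deg -171.7 F [ 0.4 -0.9 -0.4] w 0.117 tilt [ 0.001 -0.    -1.   ]
shift [-1.000e-01 -4.000e-01  1.047e+02] turn [-0.001  0.001 -0.012]
```

View pics/c3.png

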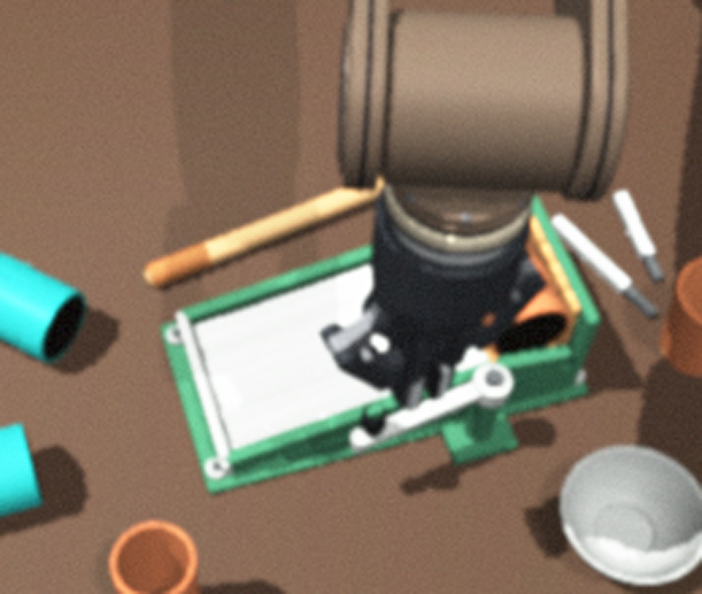

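Call:
carry_out --series '[[[2,-4,35,0,0,-0.01],[2,-4,70,0,0,-0.01],[2,-4,90,0,0,-0.01],[2,-4,105,0,0,-0.01],[2,-4,105,0,0,-0.01]]]'

```text
time: 12.85
tcp_pos: [0.6841, 0.1026, 0.0999]
ee_rot: [-0.001, -0.247, 0.969, 0.0]
contact_force: [-0.4, -0.5, 0.5]
width: 0.122
grasp_force: 0.0
```

Call:
carry_out --series '[[[4,0,0,0,0,0],[8,0,0,0,0,0],[11,0,0,0,0,0],[14,0,0,0,0,0],[16,0,0,0,0,0]]]'

```text
time: 13.48
tcp_pos: [0.6702, 0.095, 0.101]
ee_rot: [0.0, -0.247, 0.969, -0.0]
contact_force: [-0.6, 0.2, -1.1]
width: 0.114
grasp_force: 0.0
```

```bash
python3 - <<'E'
from h import *
where()
E
```

```text
t 13.47 rest mm [117.3 -42.6] z 101.0 toolx ang in rest deg -171.4 F [-0.6  0.2 -1.1] w 0.114 tilt [ 0.  0. -1.]
```

Call:
carry_out --series '[[[5.7,-1,0,0,0,0.06],[11.5,-1.7,0,0,0,0.12],[17.3,-2,0,0,0,0.18],[23.1,-2,0,0,0,0.24],[29,-1.7,0,0,0,0.3]]]'

```text
time: 14.1
tcp_pos: [0.6459, 0.0797, 0.101]
ee_rot: [0.001, -0.098, 0.995, 0.0]
contact_force: [0.4, 0.8, 0.1]
width: 0.12
grasp_force: 0.3
```

Call:
carry_out --series '[[[5.7,-1,0,0,0,0.06],[11.5,-1.7,0,0,0,0.12],[17.3,-2,0,0,0,0.18],[23.1,-2,0,0,0,0.24],[29,-1.7,0,0,0,0.3]]]'

```text
time: 14.72
tcp_pos: [0.6178, 0.0722, 0.101]
ee_rot: [0.001, 0.051, 0.999, 0.0]
contact_force: [1.2, 0.2, -0.8]
width: 0.117
grasp_force: 0.4
```

```bash
python3 - <<'E'
from h import *
where();grab('scene','s4')
a=cv2.imread('pics/s4.png')[120:340,220:480]
cv2.imwrite('pics/c4.png',cv2.resize(a,None,fx=2.7,fy=2.7,interpolation=cv2.INTER_CUBIC))
E
```

```text
t 14.72 rest mm [ 60.2 -46.1] z 101.0 toolx ang in rest deg 154.1 F [ 1.2  0.2 -0.8] w 0.117 tilt [ 0.001 -0.    -1.   ]
```

View pics/c4.png

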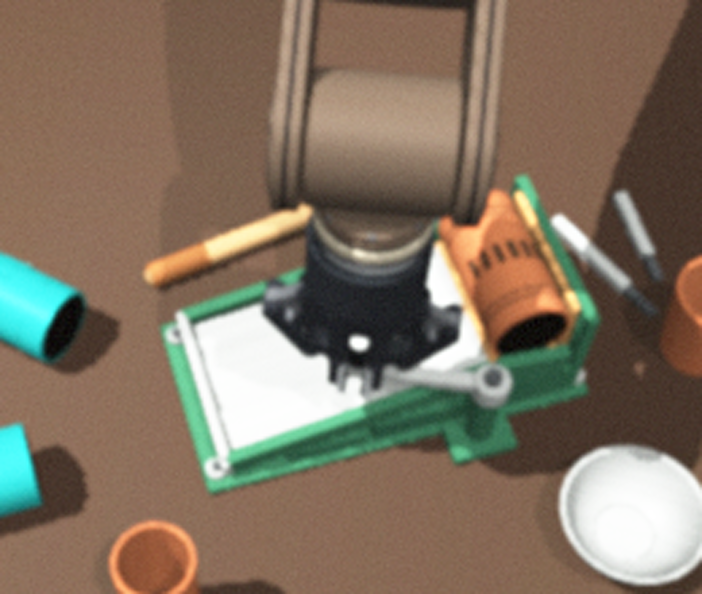

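Call:
carry_out --series '[[[5.7,-1,0,0,0,0.06],[11.5,-1.7,0,0,0,0.12],[17.3,-2,0,0,0,0.18],[23.1,-2,0,0,0,0.24],[29,-1.7,0,0,0,0.3]]]'

```text
time: 15.4
tcp_pos: [0.5888, 0.0734, 0.101]
ee_rot: [0.001, 0.2, 0.98, -0.0]
contact_force: [0.6, -0.5, -0.4]
width: 0.116
grasp_force: 0.4
```

Call:
carry_out --series '[[[5.7,-1,0,0,0,0.06],[11.5,-1.7,0,0,0,0.12],[17.3,-2,0,0,0,0.18],[23.1,-2,0,0,0,0.24],[29,-1.7,0,0,0,0.3]]]'

```text
time: 16.02
tcp_pos: [0.5614, 0.0831, 0.101]
ee_rot: [0.0, 0.344, 0.939, -0.0]
contact_force: [0.2, -0.3, -0.0]
width: 0.118
grasp_force: 0.4
```

Call:
carry_out --series '[[[5.7,-1,0,0,0,0.06],[11.5,-1.7,0,0,0,0.12],[17.3,-2,0,0,0,0.18],[23.1,-2,0,0,0,0.24],[29,-1.7,0,0,0,0.3]]]'

```text
time: 16.65
tcp_pos: [0.5381, 0.1006, 0.101]
ee_rot: [0.0, 0.48, 0.877, -0.0]
contact_force: [0.7, -1.1, 0.2]
width: 0.118
grasp_force: 0.4
```

```bash
python3 - <<'E'
from h import *
shift(-11,27,101,90)
E
```

```text
t 16.65 rest mm [-5.   7.8] z 101.0 toolx ang in rest deg 102.6 F [ 0.7 -1.1  0.2] w 0.118 tilt [ 0.001 -0.    -1.   ]
shift [20.1 -1.7 -0. ] turn [0.    0.001 0.22 ]
```

Now the last 0.22 rad, more slowly, watching for the end stop.

Call:
carry_out --series '[[[3.8,-0.7,0,0,0,0.04],[7.6,-1.3,0,0,0,0.08],[11.5,-1.7,0,0,0,0.12],[15.3,-1.9,0,0,0,0.16],[19,-2,0,0,0,0.2]]]'

```text
time: 17.27
tcp_pos: [0.526, 0.1155, 0.101]
ee_rot: [0.0, 0.565, 0.825, -0.0]
contact_force: [0.3, -0.1, 0.5]
width: 0.118
grasp_force: 0.5
```

Call:
carry_out --series '[[[0.6,0,0,0,0,0.01],[1.2,0,0,0,0,0.02],[1.8,0,0,0,0,0.02],[1.8,0,0,0,0,0.02]]]'

```text
time: 17.77
tcp_pos: [0.5253, 0.1172, 0.1007]
ee_rot: [-0.0, 0.573, 0.82, -0.0]
contact_force: [-1.3, -0.8, 1.0]
width: 0.117
grasp_force: 0.7
```

```bash
python3 - <<'E'
from h import *
where()
E
```

```text
t 17.77 rest mm [-11.3  27.8] z 100.7 toolx ang in rest deg 90.1 F [-1.3 -0.8  1. ] w 0.117 tilt [-0. -0. -1.]
```

Feel for the end stop in small steps.

Call:
carry_out --series '[[[0.5,0,0,0,0,0],[1,0,0,0,0,0],[1,0,0,0,0,0]]]'

```text
time: 18.15
tcp_pos: [0.5249, 0.1183, 0.1007]
ee_rot: [-0.0, 0.573, 0.819, -0.0]
contact_force: [-2.0, -0.8, 0.3]
width: 0.118
grasp_force: 0.8
```

Call:
carry_out --series '[[[0.5,0,0,0,0,0],[1,0,0,0,0,0],[1,0,0,0,0,0]]]'

```text
time: 18.52
tcp_pos: [0.5246, 0.1192, 0.1008]
ee_rot: [-0.0, 0.573, 0.819, -0.0]
contact_force: [-0.5, -1.3, -0.5]
width: 0.12
grasp_force: 0.8
```

Call:
carry_out --series '[[[0.5,0,0,0,0,0],[1,0,0,0,0,0],[1,0,0,0,0,0]]]'

```text
time: 18.9
tcp_pos: [0.5245, 0.1197, 0.1008]
ee_rot: [0.0, 0.573, 0.82, -0.0]
contact_force: [-1.3, -3.3, 0.2]
width: 0.118
grasp_force: 2.1
```

Call:
carry_out --series '[[[0.5,0,0,0,0,0],[1,0,0,0,0,0],[1,0,0,0,0,0]]]'

```text
time: 19.27
tcp_pos: [0.5244, 0.1199, 0.1008]
ee_rot: [0.001, 0.573, 0.82, -0.001]
contact_force: [-0.5, -7.1, -1.2]
width: 0.116
grasp_force: 3.4
```

```bash
python3 - <<'E'
from h import *
where();grab('scene','s5')
a=cv2.imread('pics/s5.png')[180:310,310:460]
cv2.imwrite('pics/c5.png',cv2.resize(a,None,fx=4.5,fy=4.5,interpolation=cv2.INTER_CUBIC))
E
```

```text
t 19.27 rest mm [-11.2  30.6] z 100.8 toolx ang in rest deg 90.1 F [-0.5 -7.1 -1.2] w 0.116 tilt [ 0.001 -0.003 -1.   ]
```

View pics/c5.png

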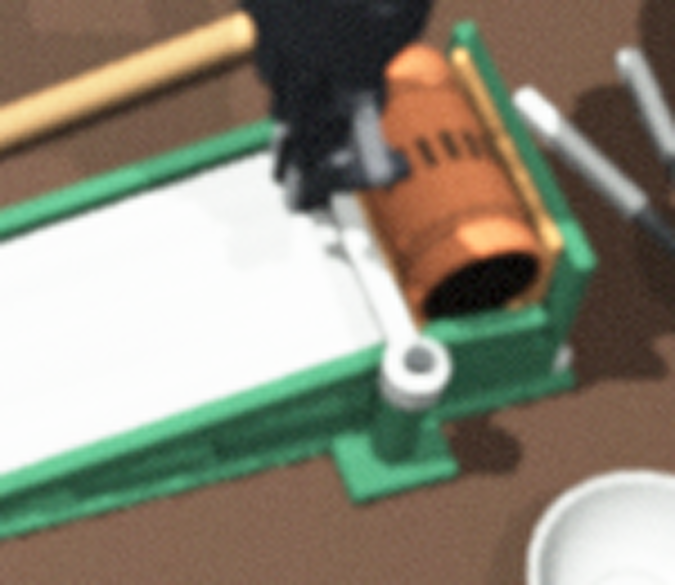

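Call:
carry_out --series '[[[-6,0,0,0,0,0],[-20,0,0,0,0,0],[-30,0,-10,0,0,0],[-30,0,-50,0,0,0],[-30,0,-100,0,0,0]]]'

```text
time: 19.95
tcp_pos: [0.534, 0.0923, 0.2015]
ee_rot: [-0.001, 0.574, 0.819, -0.0]
contact_force: [0.3, -0.7, 0.0]
width: 0.114
grasp_force: 0.0
```

Call:
carry_out --series '[[[-60,0,-10,0,0,0],[-120,0,-20,0,0,0],[-180,0,-20,0,0,0],[-220,0,-20,0,0,0],[-220,0,-20,0,0,0]]]'

```text
time: 20.58
tcp_pos: [0.6106, -0.1171, 0.2217]
ee_rot: [0.001, 0.575, 0.818, 0.0]
contact_force: [-0.6, 0.6, 0.3]
width: 0.116
grasp_force: 0.0
```

```bash
python3 - <<'E'
from h import *
where();grab('top','t6')
a=cv2.imread('pics/t6.png')[150:350,160:400]
cv2.imwrite('pics/c6.png',cv2.resize(a,None,fx=3,fy=3,interpolation=cv2.INTER_CUBIC))
E
```

```text
t 20.57 rest mm [ -11.3 -221.6] z 221.7 toolx ang in rest deg 89.8 F [-0.6  0.6  0.3] w 0.116 tilt [ 0.002 -0.    -1.   ]
```

View pics/c6.png

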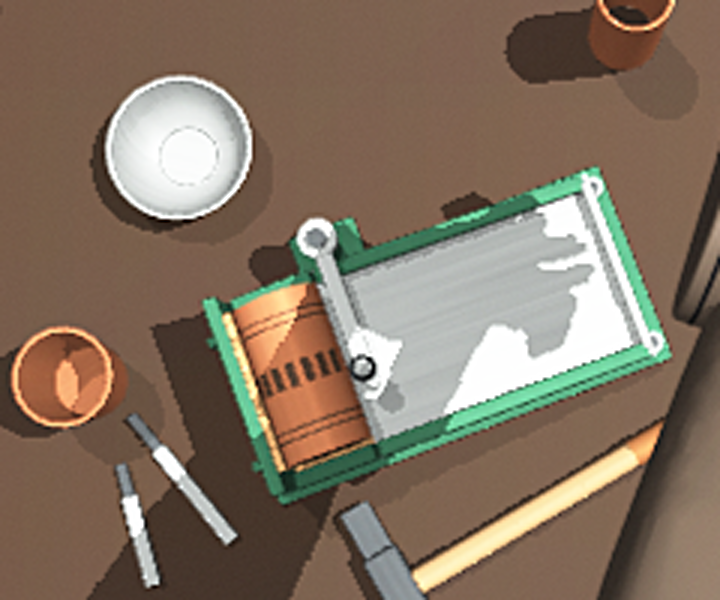

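The cylinder is home against the stop. The bar runs from the pivot (316,237) to the knob (363,367), square across behind the cylinder, and the bystanders have not moved.

```bash
python3 -c "
from station import manip
print(manip.job_done())"
```

```text
the job is handed in; nothing more can be done
None
```

The cylinder sits home against the upright stop and the keeper bar lies square across the ramp at its end stop, with the other things left where they were; the job was handed in at about 21 s, and no verdict was returned.

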